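Show the awl to the bench camera

TASK

On the leather worker's bench, take the ball-ended awl by its handle with a light grip (no finger may press on it with more than 45 N), draw it out of the tool rack and turn it level, then hold it still over the upward-looking bench camera with its point straight above the lens, about a hand's breadth (100 mm) above it, and finish while holding it there. Do not touch the camera, do not drop the awl on the way, and leave the other tools and things where they are.

Things in the scene. Friction and masses are not known exactly. Their poses are not given: they have to be found in the camera images.
- awl: Awl: steel shank 9 mm thick, 55 mm from point to shoulder; brass ferrule 20 mm thick, 10 mm long; straight round light-wood handle 24 mm thick (72 to 128 mm from the point) ending in a 34 mm wooden BALL (end at 165 mm), the only ball in the rack. About 0.13 kg (x 0.8 to 1.3), centre of mass about 92 mm from the point. Origin at the point; z axis along it from point to ball.
- awl_tip (a point): The awl's point (same place as the body's origin).
- awl_grip (a point): On the awl's axis, 100 mm from the point, in the middle of the straight round part of the handle; a good place to grip, across the awl.
- rack: Fixed wooden rack, 130 x 250 mm, 95 mm high: a sloping block 45 mm thick, three 10.5 mm through holes 90 mm apart along its y. Tools stand in them, shoulder on the block's face, handle leaning up and out to the rack's +x (away from the robot, give or take yaw), some 37 degrees above level. A tool is free once drawn 55 mm along its axis. Origin: centre of the underside.
- tool_straight: Bystander in the rack: like the awl, but its handle is a plain straight 25 mm cylinder without a ball, 154 mm long in all. Origin at its point, z along it to the handle's end.
- tool_flat: Bystander in the rack: same shank, flat handle 12 x 26 mm in section, 140 mm long in all. Origin at its point, z along it to the handle's end.
- camera: Fixed bench camera that looks straight up: a round black puck 84 mm wide (foot 100 mm) and 46 mm high with a white ring light round the lens on its top. Origin: centre of its underside on the bench.
- camera_lens (a point): Centre of the camera's lens, on top of the puck, 46 mm above the bench.
- spool: Bystander: grey plastic bobbin, 40 mm wide, 40 mm high, standing. Origin under its centre.
- snap_cup: Bystander: steel cup 56 mm wide, 35 mm high. Origin under its centre.
- hammer: Bystander: hammer lying on the bench, 220 mm long, less than 30 mm high.
- beeswax: Bystander: tan block 60 x 45 x 22 mm. Origin under its centre.
- jar: Bystander: amber jar 56 mm wide, 60 mm high. Origin under its centre.
- burnisher: Bystander: dark wooden burnisher standing on end, 26 mm wide, 90 mm high. Origin under its centre.
Things that resemble listed ones, but are neither listed nor needed, are in the scene too. What is shaped like the awl but purple is not meant.

How it is judged:
By the outcome, as a careful person would: the job done as asked, in the order asked, and still so for the second after the job is handed in, while the arm keeps its last pose, push and grip.
It also fails if it takes over 51 s, if anything falls off the work surface, if the arm or the gripper's body presses on something with over 40 N, if the wrist force passes 120 N, or if a joint passes its speed limit or range.

ROBOT

A 7-joint arm with a two-finger parallel gripper is mounted at the origin on the work surface. World frame = base frame: x ahead of the robot, y to its left, z up, the work surface at z = 0. Lengths are in m, angles in rad, forces in N, time in s.
With the tool pointing down it reaches from about 0.4 to 0.85 m from the base axis. Payload 4.5 kg.
Tool frame: the origin (TCP) lies between the finger pads; the fingertips stand 25 mm ahead of it and the grasp point (between the pads) lies 6 mm ahead of it; z points along the fingers, y is the line along which they close (so a half turn about z gives the same grasp; the last joint's range is limited). The gripper opens to 85 mm and grips with 20 to 120 N. Pads are 22 mm wide; open, the fingers measure 114 mm over their backs; the gripper's body (76 mm by 85 mm) begins 54 mm behind the grasp point. The pads swing forward as they close: fully open they stand 13 mm farther back than shut.
Start: joints at [1.224, 0.689, -0.195, 1.565, 0.157, 0.902, -0.215], TCP at [0.232, -0.58, 0.256] pointing down, gripper open.
Joint ranges: [-3.01, 3.01], [-0.46, 2.08], [-1.47, 1.51], [0.13, 2.56], [-1, 4.14], [0.04, 2.09], [-2.66, 2.66]. Speed limits (rad/s): [2.57, 2.57, 3.14, 3.14, 3.14, 3.14, 3.14].

INTERFACE

Orientations are given as a rotation vector (axis times angle).
In Python, from bench import bot gives the robot as it stands.
- The arm moves only by the shell command python3 -m creep 'ROWS'. ROWS is JSON, a list of rows, each a list of 5 numbers: the shift along the tool's x, y, z in m, then the turn about the tool's z in rad, then the finger opening in m, from 0 to 0.0854. A call has exactly 8 rows; each row is the pose to reach, as a shift and turn from the pose commanded when the call began, along the tool's axes at that moment; what a row does not reach only later rows make up. A row lasts 1/12 s, in which the tool goes at most 41.7 mm and 7.16 degrees, less where a joint would pass 70% of its speed; a pose out of reach is approached as far as the arm can. A call with a gripper value outside its range is refused whole. The fingers move at their own pace and stop on an object; the grip force is fixed at half the most. Time passes only in rows, so rows that repeat a pose let the fingers close, or fill a call up. It gives the time, the measured TCP pose, the force, the opening and the grip force at its end, in the units of the state.
- bot.observe(): the state, without advancing time (a new reading comes with each control period).
- bot.grab_frame(name): name is "scene" or "side" or "wrist"; returns a dict with "color" (384x512x3 uint8, red, green, blue), "mtx" (3x3 intrinsics, pixels), "origin" and "rotation" of the camera in the world. Camera axes: x right, y up, looking along -z (the intrinsics and any distortion apply to the point x, -y, -z); pixel columns grow to the right and rows downward; lengths in m; the calibration is good to about 2 mm. A picture is of the moment at which its call begins. There is no depth.
- bot.finish_job(): hands the job in; it is judged then, once.
The state is a dict: "time": time; "joint_pos": joint angles; "joint_velocities": joint speeds; "joint_torque": joint torques, N m; "tool_pos": TCP position; "ee_rot": TCP orientation; "contact_force": force on the tool from outside, world axes, zero at the start; "ft_torque": the same for the moment, N m; "finger_gap": finger opening in m; "grip_force": force on a finger pad.
Only numpy, scipy, OpenCV 4.12 (cv2) and the standard library are available. Lean on these libraries where they do the work, as an engineer would, in place of code of your own. Each camera call takes 0.05 s, during which the arm holds its last target. There are 200 camera calls.

## Working session

There is one attempt and no reset: what is moved stays moved. The work goes in short steps, Python scripts to look and compute and a shell command to move; the robot and the scene stay as the last step left them, time stands still between calls to the robot, and variables do not carry over. Pictures are saved under pics/ and viewed, at most 10 in all, crops included, and the job is handed in when it is done.

```bash
ls; mkdir -p pics; cat > h.py <<'E'
import numpy as np, cv2
from scipy.spatial.transform import Rotation as R
from bench import bot
def grab(n,tag):
    f=bot.grab_frame(n); cv2.imwrite(f'pics/{tag}.png',f['color'][:,:,::-1]); np.savez(f'pics/{tag}.npz',**f); return f
def ray(f,u,v):
    K=f['mtx']; d=np.array([(u-K[0,2])/K[0,0],-(v-K[1,2])/K[1,1],-1.]); Rm=np.array(f['rotation'])
    if Rm.shape!=(3,3): Rm=R.from_rotvec(Rm).as_matrix()
    d=Rm@d; return np.array(f['origin']),d/np.linalg.norm(d)
def plane(f,u,v,z):
    o,d=ray(f,u,v); return o+d*(z-o[2])/d[2]
def tri(fa,a,fb,b):
    o1,d1=ray(fa,*a); o2,d2=ray(fb,*b)
    s=np.linalg.lstsq(np.c_[d1,-d2],o2-o1,rcond=None)[0]
    p,q=o1+s[0]*d1,o2+s[1]*d2; return (p+q)/2,np.linalg.norm(p-q)
def proj(f,p):
    Rm=np.array(f['rotation']); Rm=Rm if Rm.shape==(3,3) else R.from_rotvec(Rm).as_matrix()
    c=Rm.T@(np.array(p)-f['origin']); K=f['mtx']; return np.array([K[0,2]-K[0,0]*c[0]/c[2],K[1,2]+K[1,1]*c[1]/c[2]])
E
python3 - <<'E'
from h import *
fs=[grab(n,n+'0') for n in('scene','side','wrist')]
cv2.imwrite('pics/a.png',np.hstack([cv2.resize(f['color'][:,:,::-1],(400,300)) for f in fs[:1]]))
s=bot.observe(); print(s, R.from_rotvec(s['ee_rot']).as_matrix().round(3))
for f in fs: print([k for k in f],f['mtx'],f['origin'],f['rotation'])
E
```

```text
pics
{'time': 0.15, 'joint_pos': array([ 1.22383048,  0.68979911, -0.19454061,  1.56605145,  0.15728718,
        0.90247205, -0.21504797]), 'joint_velocities': array([ 0.00034274, -0.0002714 ,  0.00019484, -0.0043254 , -0.00046611,
        0.0009108 ,  0.00021598]), 'joint_torque': array([-2.74044403e-03, -5.39933288e+01, -1.26918532e+00, -1.58718002e+01,
        9.13456402e-03,  6.43145046e-03, -1.07483848e-05]), 'tool_pos': array([ 0.23209219, -0.57985021,  0.25567802]), 'ee_rot': array([-3.08351811e+00, -5.94426962e-01,  5.11908887e-04]), 'contact_force': array([-0.5418187 , -0.38372985, -0.34474494]), 'ft_torque': array([ 0.04066857, -0.02957834, -0.00787912]), 'grip_force': 0.0, 'finger_gap': 0.08508214696049646} [[ 0.928  0.372 -0.001]
 [ 0.372 -0.928  0.001]
 [-0.    -0.001 -1.   ]]
['color', 'mtx', 'origin', 'rotation'] [[422.36155528   0.         259.79266856]
 [  0.         422.36155528 190.86758008]
 [  0.           0.           1.        ]] [0.92306419 0.66700533 1.31034759] [0.19319616 0.8139508  2.52512951]
['color', 'mtx', 'origin', 'rotation'] [[462.66658876   0.         260.01454301]
 [  0.         462.66658876 194.29977528]
 [  0.           0.           1.        ]] [ 0.29328777 -1.10851226  1.21025695] [ 0.75234151 -0.08279873 -0.20637365]
['color', 'mtx', 'origin', 'rotation'] [[310.42549356   0.         259.09853295]
 [  0.         310.42549356 192.06987797]
 [  0.           0.           1.        ]] [ 0.30641654 -0.54941481  0.37211089] [-0.27904945  0.19003672 -1.17956872]
```

View pics/scene0.png

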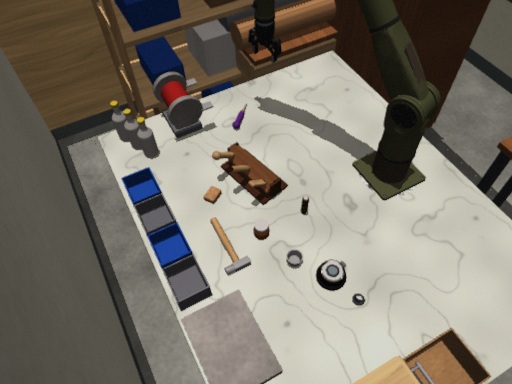

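View pics/side0.png

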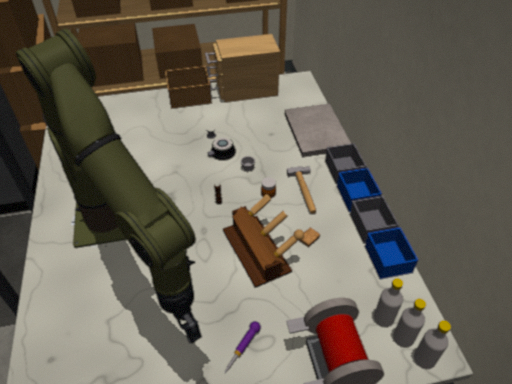

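```bash
python3 - <<'E'
from h import *
A=dict(np.load('pics/scene0.npz'));B=dict(np.load('pics/side0.npz'))
a=cv2.resize(A['color'][135:215,200:300,::-1],None,fx=4,fy=4,interpolation=2)
b=cv2.resize(B['color'][185:290,215:325,::-1],None,fx=3.6,fy=3.6,interpolation=2)
a2=cv2.resize(A['color'][250:310,300:380,::-1],None,fx=4,fy=4,interpolation=2)
b2=cv2.resize(B['color'][120:170,195:265,::-1],None,fx=4,fy=4,interpolation=2)
c=np.zeros((600,800,3),np.uint8)
for im,x,y in((a,0,0),(b,402,0),(a2,0,330),(b2,402,385)):c[y:y+im.shape[0],x:x+im.shape[1]]=im[:600-y,:800-x]
cv2.imwrite('pics/crop1.png',c)
print(tri(A,(217,155),B,(298,234)),tri(A,(332,271),B,(222,148)))
E
```

```text
(array([ 0.5881589 , -0.2974093 ,  0.13017278]), np.float64(0.0008095357538064981)) (array([0.44319886, 0.25424196, 0.0254042 ]), np.float64(0.0010769458988924695))
```

View pics/crop1.png

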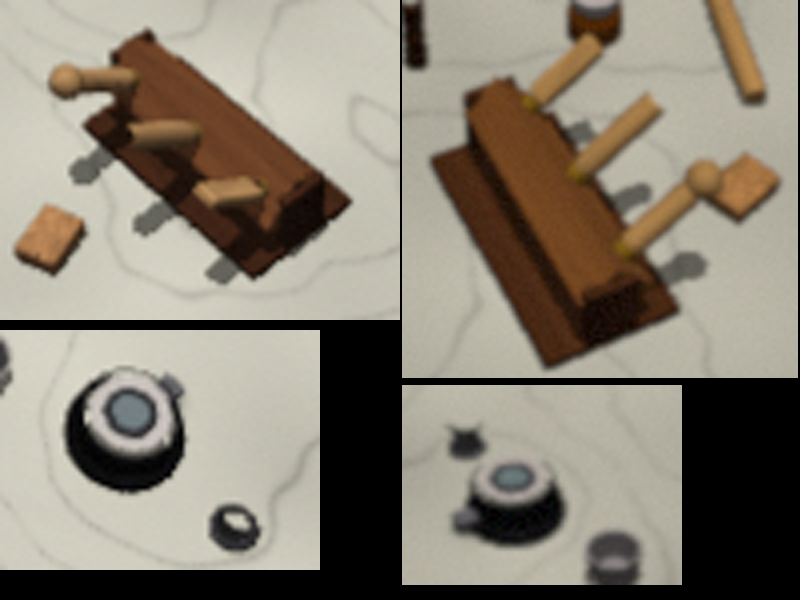

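```bash
python3 - <<'E'
from h import *
A=dict(np.load('pics/scene0.npz'));B=dict(np.load('pics/side0.npz'))
a=lambda u,v:((u+.5)/4-.5+200,(v+.5)/4-.5+135)
b=lambda u,v:((u-402+.5)/3.6-.5+215,(v+.5)/3.6-.5+185)
a2=lambda u,v:((u+.5)/4-.5+300,(v-330+.5)/4-.5+250)
b2=lambda u,v:((u-402+.5)/4-.5+195,(v-385+.5)/4-.5+120)
L,e=tri(A,a2(130,413),B,b2(513,477)); print('lens',L,e,plane(A,*a2(130,413),.046),plane(B,*b2(513,477),.046))
ball,e=tri(A,a(66,81),B,b(704,178)); print('ball',ball,e)
# axis from two planes
def nrm(f,p,q): return np.cross(ray(f,*p)[1],ray(f,*q)[1])
for pa,pb in (((133,79),(624,247)),):
    d=np.cross(nrm(A,a(66,81),a(*pa)),nrm(B,b(704,178),b(*pb)));d/=np.linalg.norm(d);d*=np.sign(d[2]);print('dir',d,np.degrees(np.arcsin(d[2])),np.degrees(np.arctan2(d[1],d[0])))
# rack base edges (z~0.0) side
for p in((432,157),(548,365),(678,310)): print('rackcorner',plane(B,*b(*p),0.01))
for p in ((85,125),(254,277),(350,201)): print('rackcornerA',plane(A,*a(*p),0.01))
# ends of other tools
print('straight end',tri(A,a(137,133),B,b(652,105)),'flat',tri(A,a(203,192),B,b(594,45)))
# rack top edge
print('top',[plane(B,*b(*p),.095) for p in((513,80),(637,285))],[plane(A,*a(*p),.095) for p in((150,32),(325,175))])
E
```

```text
lens [0.44817377 0.25977436 0.04667187] 0.0016572096171967774 [0.44875869 0.25936523 0.046     ] [0.44752855 0.26106056 0.046     ]
ball [ 0.59015533 -0.2987621   0.13078833] 0.0007177525905453669
dir [0.78152438 0.17625071 0.5984608 ] 36.759739803041015 12.708831435727971
rackcorner [ 0.38372269 -0.13010474  0.01      ]
rackcorner [ 0.44214236 -0.37121178  0.01      ]
rackcorner [ 0.56227378 -0.34180315  0.01      ]
rackcornerA [ 0.56447491 -0.33693714  0.01      ]
rackcornerA [ 0.50639815 -0.09715844  0.01      ]
rackcornerA [ 0.38400603 -0.12869782  0.01      ]
straight end (array([ 0.56459755, -0.2125001 ,  0.13219781]), np.float64(0.006244164285333672)) flat (array([ 0.5376509 , -0.12902462,  0.12531775]), np.float64(0.002483954990876213))
top [array([ 0.46262029, -0.12729962,  0.095     ]), array([ 0.51719872, -0.36585349,  0.095     ])] [array([ 0.48319461, -0.34443804,  0.095     ]), array([ 0.42391947, -0.11272554,  0.095     ])]
```

```bash
python3 -m creep '[[0.02,-0.007,0,0.02,0.085],[0.05,-0.017,0,0.04,0.085],[0.085,-0.028,0,0.07,0.085],[0.12,-0.04,0,0.1,0.085],[0.155,-0.052,0,0.13,0.085],[0.19,-0.063,0,0.147,0.085],[0.215,-0.072,0,0.147,0.085],[0.23,-0.077,0,0.147,0.085]]'
python3 - <<'E'
from h import *
s=bot.observe();M=R.from_rotvec(s['ee_rot']).as_matrix();print(s['tool_pos'],M.round(3))
print('delta',M.T@(np.array([.553,-.308,.2])-s['tool_pos']))
E
```

```text
time: 0.82
tool_pos: [0.4209, -0.4193, 0.2561]
ee_rot: [-3.117, -0.375, -0.003]
contact_force: [1.2, 0.5, -0.2]
finger_gap: 0.0848
grip_force: 0.0
[ 0.42087431 -0.41926909  0.25612279] [[ 0.971  0.237  0.002]
 [ 0.237 -0.971  0.002]
 [ 0.002 -0.002 -1.   ]]
delta [ 0.15462071 -0.07664811  0.05661518]
```

```bash
python3 -m creep '[[0.015,-0.007,0.003,0,0.06],[0.04,-0.02,0.01,0,0.06],[0.07,-0.035,0.02,0,0.06],[0.1,-0.05,0.03,0,0.06],[0.125,-0.062,0.04,0,0.06],[0.145,-0.072,0.05,0,0.06],[0.153,-0.076,0.056,0,0.06],[0.153,-0.076,0.056,0,0.06]]'
python3 - <<'E'
from h import *
s=bot.observe();M=R.from_rotvec(s['ee_rot']).as_matrix();print(s['tool_pos'],M.round(3))
f=grab('wrist','w1'); g=grab('side','s1'); 
for p in ([.553,-.308,.102],[.590,-.299,.131]): print(proj(f,p),proj(g,p))
c=np.zeros((384,800,3),np.uint8);c[:,:512]=f['color'][:,:,::-1]
h=cv2.resize(g['color'][170:290,215:311,::-1],(288,360),interpolation=2);c[:360,512:]=h
cv2.imwrite('pics/v1.png',c)
E
```

```text
time: 1.48
tool_pos: [0.5496, -0.3107, 0.1986]
ee_rot: [-3.116, -0.373, 0.002]
contact_force: [0.2, 0.1, 0.3]
finger_gap: 0.0603
grip_force: 0.0
[ 0.5495946  -0.31072624  0.1985874 ] [[ 0.972  0.236 -0.001]
 [ 0.236 -0.972  0.003]
 [-0.001 -0.003 -1.   ]]
[257.71764321 199.91888543] [286.89389848 244.58487292]
[257.28130581 156.58742093] [298.62444217 234.12059435]
```

View pics/v1.png

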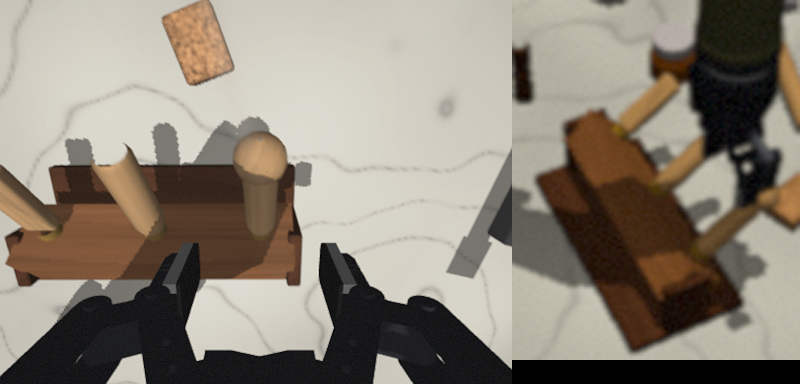

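```bash
python3 -m creep '[[0.002,0.001,0.008,0,0.06],[0.004,0.001,0.022,0,0.06],[0.004,0.001,0.04,0,0.06],[0.004,0.001,0.058,0,0.06],[0.004,0.001,0.074,0,0.055],[0.004,0.001,0.086,0,0.05],[0.004,0.001,0.092,0,0.045],[0.004,0.001,0.093,0,0.04]]'
python3 - <<'E'
from h import *
f=grab('wrist','w2');cv2.imwrite('pics/v2.png',f['color'][100:,100:420,::-1])
E
```

```text
time: 2.25
tool_pos: [0.5513, -0.3148, 0.1063]
ee_rot: [-3.12, -0.364, 0.003]
contact_force: [-0.3, 0.3, -0.1]
finger_gap: 0.0401
grip_force: 0.0
```

View pics/v2.png

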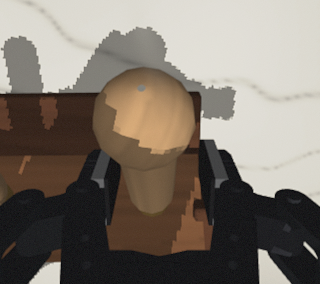

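```bash
python3 -m creep '[[0.001,-0.002,0,0,0.04],[0.002,-0.004,0,0,0.038],[0.002,-0.004,0,0,0.035],[0.002,-0.004,0,0,0.033],[0.002,-0.004,0,0,0.031],[0.002,-0.004,0,0,0.03],[0.002,-0.004,0,0,0.03],[0.002,-0.004,0,0,0.03]]'
python3 - <<'E'
from h import *
f=grab('wrist','w3');cv2.imwrite('pics/v3.png',f['color'][150:350,150:370,::-1].repeat(2,0).repeat(2,1))
s=bot.observe();M=R.from_rotvec(s['ee_rot']).as_matrix();print(s['tool_pos'],M.round(3))
E
```

```text
time: 2.97
tool_pos: [0.5536, -0.3097, 0.1073]
ee_rot: [3.12, 0.366, -0.0]
contact_force: [0.1, 0.0, 0.5]
finger_gap: 0.0301
grip_force: 0.0
[ 0.55357031 -0.30964058  0.10732175] [[ 0.973  0.232 -0.   ]
 [ 0.232 -0.973 -0.   ]
 [-0.     0.    -1.   ]]
```

View pics/v3.png

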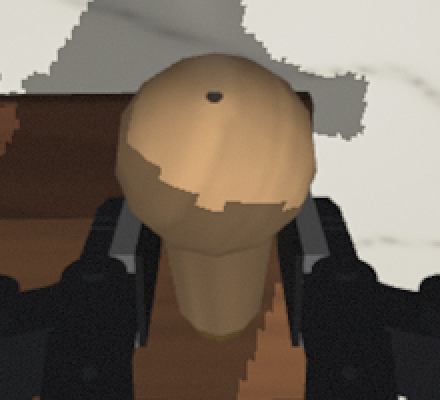

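```bash
python3 -m creep '[[0,0,0,0,0.028],[0,0,0,0,0.0265],[0,0,0,0,0.0255],[0,0,0,0,0.025],[0,0,0,0,0.0245],[0,0,0,0,0.024],[0,0,0,0,0.024],[0,0,0,0,0.024]]'
```

```text
time: 3.68
tool_pos: [0.5536, -0.3097, 0.1073]
ee_rot: [3.12, 0.366, 0.0]
contact_force: [0.5, 0.0, 0.3]
finger_gap: 0.0237
grip_force: 2.1
```

```bash
python3 -m creep '[[0,0,0,0,0.0238],[0,0,0,0,0.0236],[0,0,0,0,0.0234],[0,0,0,0,0.0232],[0,0,0,0,0.023],[0,0,0,0,0.023],[0,0,0,0,0.023],[0,0,0,0,0.023]]'
```

```text
time: 4.35
tool_pos: [0.5537, -0.3097, 0.1074]
ee_rot: [3.12, 0.366, 0.0]
contact_force: [0.3, -0.6, 0.3]
finger_gap: 0.0234
grip_force: 18.9
```

```bash
python3 -m creep '[[0,0,0,0,0.0228],[0,0,0,0,0.0226],[0,0,0,0,0.0224],[0,0,0,0,0.0222],[0,0,0,0,0.0222],[0,0,0,0,0.0222],[0,0,0,0,0.0222],[0,0,0,0,0.0222]]'
```

```text
time: 5.02
tool_pos: [0.5537, -0.3097, 0.1074]
ee_rot: [3.12, 0.366, 0.0]
contact_force: [0.0, 0.1, 1.1]
finger_gap: 0.0228
grip_force: 35.5
```

```bash
python3 -m creep '[[0.002,0,-0.0015,0,0.0223],[0.006,0,-0.0045,0,0.0223],[0.012,0,-0.009,0,0.0223],[0.018,0,-0.0135,0,0.0223],[0.024,0,-0.018,0,0.0223],[0.029,0,-0.0218,0,0.0223],[0.032,0,-0.024,0,0.0223],[0.032,0,-0.024,0,0.0223]]'
```

```text
time: 5.68
tool_pos: [0.5866, -0.3014, 0.1322]
ee_rot: [3.12, 0.368, 0.004]
contact_force: [0.1, 0.5, 0.7]
finger_gap: 0.0227
grip_force: 35.3
```

```bash
python3 -m creep '[[0.002,0,-0.0015,0,0.0223],[0.007,0,-0.0053,0,0.0223],[0.014,0,-0.0105,0,0.0223],[0.021,0,-0.0158,0,0.0223],[0.027,0,-0.0205,0,0.0223],[0.031,0,-0.0245,0,0.0223],[0.034,0,-0.0275,0,0.0223],[0.034,0,-0.0275,0,0.0223]]'
python3 - <<'E'
from h import *
f=grab('side','s2');g=grab('scene','c2')
a=cv2.resize(f['color'][170:290,215:335,::-1],(400,400),interpolation=2);b=cv2.resize(g['color'][110:210,190:290,::-1],(400,400),interpolation=2)
cv2.imwrite('pics/v4.png',np.hstack([a,b]))
E
```

```text
time: 6.35
tool_pos: [0.6192, -0.2939, 0.1597]
ee_rot: [3.119, 0.368, 0.003]
contact_force: [0.3, -0.5, -0.5]
finger_gap: 0.023
grip_force: 35.3
```

View pics/v4.png

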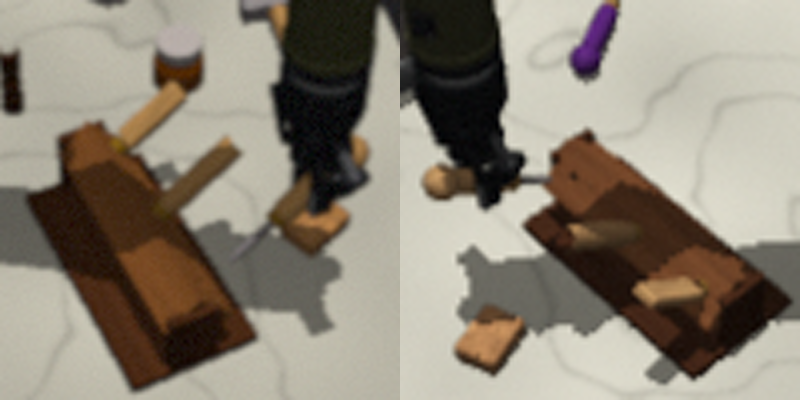

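```bash
python3 -m creep '[[0,0,-0.01,0,0.0223],[0,0,-0.025,0,0.0223],[-0.005,0,-0.032,0,0.0223],[-0.015,0,-0.032,0,0.0223],[-0.03,0,-0.032,0,0.0223],[-0.043,0,-0.032,0,0.0223],[-0.051,0,-0.032,0,0.0223],[-0.052,0,-0.032,0,0.0223]]'; python3 - <<'E'
from h import *
s=bot.observe();print(s['tool_pos'],s['contact_force'],R.from_rotvec(s['ee_rot']).as_matrix()[:,0])
f=grab('wrist','w4');f=grab('side','s3')
E
```

```text
time: 7.12
tool_pos: [0.5648, -0.3078, 0.1912]
ee_rot: [3.12, 0.362, -0.003]
contact_force: [-0.6, 0.1, -0.7]
finger_gap: 0.0228
grip_force: 35.3
[ 0.56482179 -0.30783576  0.19117811] [-0.61473813  0.12197665 -0.68298193] [ 0.97338144  0.22918154 -0.00209509]
```

```bash
python3 -m creep '[[0,0,0.006,0,0.0223],[0,0,0.014,0,0.0223],[0,0,0.022,0,0.0223],[0,0,0.03,0,0.0223],[0,0,0.036,0,0.0223],[0,0,0.04,0,0.0223],[0,0,0.042,0,0.0223],[0,0,0.042,0,0.0223]]'; python3 - <<'E'
from h import *
f=grab('side','s4')
cv2.imwrite('pics/v5.png',cv2.resize(f['color'][170:290,215:335,::-1],(480,480),interpolation=2))
E
```

```text
time: 7.88
tool_pos: [0.5667, -0.3065, 0.1484]
ee_rot: [-3.12, -0.366, 0.002]
contact_force: [-1.1, -0.3, 1.7]
finger_gap: 0.0228
grip_force: 34.3
```

View pics/v5.png

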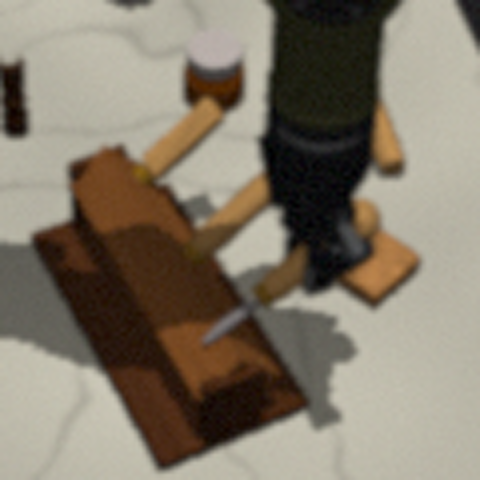

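```bash
python3 -m creep '[[0,0,0.003,0,0.0223],[0,0,0.006,0,0.0223],[0,0,0.01,0,0.0223],[0,0,0.014,0,0.0223],[0,0,0.018,0,0.0223],[0,0,0.021,0,0.0223],[0,0,0.023,0,0.0223],[0,0,0.023,0,0.0223]]'
```

```text
time: 8.6
tool_pos: [0.5671, -0.3062, 0.1252]
ee_rot: [-3.12, -0.367, 0.001]
contact_force: [-0.9, -0.3, 1.9]
finger_gap: 0.0229
grip_force: 32.4
```

```bash
python3 -m creep '[[0,0,0.003,0,0.0223],[0,0,0.006,0,0.0223],[0,0,0.01,0,0.0223],[0,0,0.013,0,0.0223],[0,0,0.016,0,0.0223],[0,0,0.018,0,0.0223],[0,0,0.018,0,0.0223],[0,0,0.018,0,0.0223]]'; python3 - <<'E'
from h import *
f=grab('side','s5');g=grab('scene','c5')
a=cv2.resize(f['color'][210:280,240:320,::-1],(400,350),interpolation=2);b=cv2.resize(g['color'][130:190,195:275,::-1],(400,300),interpolation=2)
c=np.zeros((350,800,3),np.uint8);c[:,:400]=a;c[:300,400:]=b;cv2.imwrite('pics/v6.png',c)
E
```

```text
time: 9.27
tool_pos: [0.5671, -0.3062, 0.1076]
ee_rot: [-3.12, -0.366, 0.001]
contact_force: [1.5, 0.1, 1.6]
finger_gap: 0.0228
grip_force: 31.8
```

View pics/v6.png

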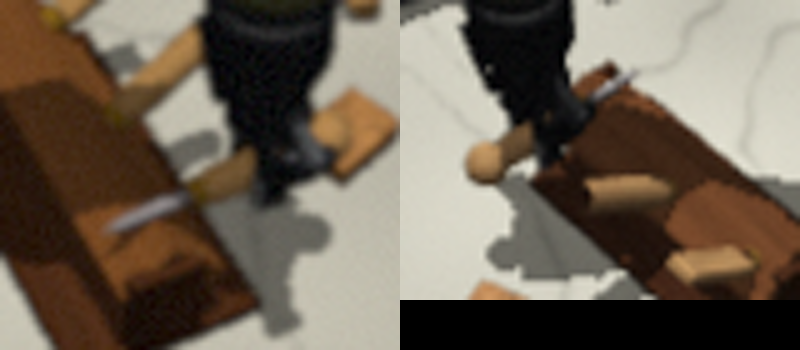

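```bash
python3 - <<'E'
from h import *
B=dict(np.load('pics/side0.npz'));A=dict(np.load('pics/scene0.npz'))
a=lambda u,v:((u-400+.5)/5-.5+195,(v+.5)/5-.5+130)
b=lambda u,v:((u+.5)/5-.5+240,(v+.5)/5-.5+210)
t,e1=tri(A,a(636,70),B,b(107,231));q,e2=tri(A,a(485,162),B,b(330,130))
d=q-t;print(t,q,e1,e2,np.linalg.norm(d),np.degrees(np.arcsin(d[2]/np.linalg.norm(d))),np.degrees(np.arctan2(d[1],d[0])))
s=bot.observe();g=s['tool_pos']-[0,0,.006];print('grip along from tip',(g-t)@d/np.linalg.norm(d),'axis z there',t[2]+d[2]*.67)
E
```

```text
[ 0.47005065 -0.32863716  0.09777483] [ 0.6143275  -0.29311791  0.11004566] 0.0015908277648644651 0.0009043035132838252 0.14909057644442014 4.721043664684525 13.830505444146782
grip along from tip 0.09952933308853727 axis z there 0.105996283295362
```

```bash
python3 -m creep '[[0,0,0.001,0,0.0223],[0,0,0.002,0,0.0223],[0,0,0.003,0,0.0223],[0,0,0.004,0,0.0223],[0,0,0.0052,0,0.0223],[0,0,0.0052,0,0.0223],[0,0,0.0052,0,0.0223],[0,0,0.0052,0,0.0223]]'; python3 -m creep '[[0,0,-0.005,0,0.0223],[0,0,-0.015,0,0.0223],[0,0,-0.03,0,0.0223],[0,0,-0.05,0,0.0223],[0,0,-0.07,0,0.0223],[0,0,-0.085,0,0.0223],[0,0,-0.095,0,0.0223],[0,0,-0.095,0,0.0223]]'; python3 - <<'E'
from h import *
s=bot.observe();print(s['tool_pos'])
f=grab('side','s6');g=grab('scene','c6')
a=cv2.resize(f['color'][190:260,240:320,::-1],(400,350),interpolation=2);b=cv2.resize(g['color'][110:180,185:265,::-1],(400,350),interpolation=2)
cv2.imwrite('pics/v7.png',np.hstack([a,b]))
E
```

```text
time: 10.03
tool_pos: [0.5673, -0.3063, 0.1026]
ee_rot: [3.12, 0.367, 0.0]
contact_force: [1.7, 0.8, 2.2]
finger_gap: 0.0227
grip_force: 31.9
time: 10.7
tool_pos: [0.5679, -0.3071, 0.2002]
ee_rot: [3.118, 0.365, 0.005]
contact_force: [0.3, -0.1, -1.2]
finger_gap: 0.023
grip_force: 31.6
[ 0.56793699 -0.30714357  0.20021407]
```

View pics/v7.png

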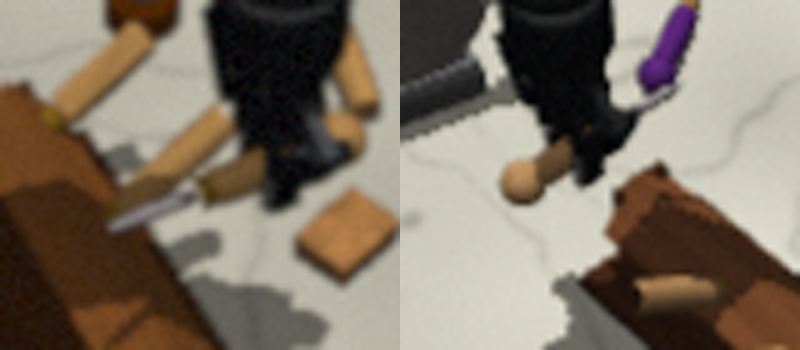

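```bash
python3 - <<'E'
from h import *
B=dict(np.load('pics/side6.npz' if 0 else 'pics/s6.npz'));A=dict(np.load('pics/c6.npz'))
a=lambda u,v:((u-400+.5)/5-.5+185,(v+.5)/5-.5+110)
b=lambda u,v:((u+.5)/5-.5+240,(v+.5)/5-.5+190)
for T,Q in (((673,88),(521,181)),((675,86),(520,181))):
    t,e1=tri(A,a(*T),B,b(108,228));q,e2=tri(A,a(*Q),B,b(345,131))
    d=q-t;print(t,q,e1,e2,np.linalg.norm(d),np.degrees(np.arcsin(d[2]/np.linalg.norm(d))),np.degrees(np.arctan2(d[1],d[0])))
s=bot.observe();M=R.from_rotvec(s['ee_rot']).as_matrix();print('tip in tool',M.T@(t-s['tool_pos']),'tool x',M[:,0],s['time'])
E
```

```text
[ 0.47364214 -0.32691153  0.19133046] [ 0.61584964 -0.29248348  0.2005771 ] 0.007242218674658844 0.0024266652443488248 0.14660751770349367 3.61608531355642 13.609300118046235
[ 0.47267563 -0.3273298   0.19230716] [ 0.6161571  -0.2926455   0.20064307] 0.005525328548429186 0.0017349078188996587 0.14784931205744042 3.2321141613810753 13.58961718120746
tip in tool [-0.09630748 -0.00131001  0.00518751] tool x [ 9.72826758e-01  2.31533127e-01 -7.14351922e-04] 10.8
```

```bash
python3 - <<'E'
from h import *
f=grab('side','s7');g=grab('scene','c7')
s=bot.observe();print(s['joint_pos'].round(3),s['tool_pos'],s['time'])
def shank(im,x0,y0,x1,y1,tag):
    c=im[y0:y1,x0:x1].astype(int); hsv=cv2.cvtColor(im[y0:y1,x0:x1],cv2.COLOR_RGB2HSV)
    print(tag);
    for y in range(0,y1-y0): print(y+y0,' '.join('%3d/%3d'%(hsv[y,x,1],hsv[y,x,2]) for x in range(x1-x0)))
shank(f['color'],258,226,272,240,'side tip')
E
```

```text
[ 0.473  0.782 -0.092  1.563  0.09   0.803 -0.992] [ 0.56624678 -0.30598164  0.19638048] 10.9
side tip
226 178/106 183/107 186/100 194/ 83 148/ 79  82/100  56/132  66/142 103/124 129/109 138/102 149/ 94 138/ 96 144/ 94
227 168/103 178/106 180/106 181/ 97 169/ 83 142/ 81 100/ 97 112/ 98 138/ 94 151/ 93 143/ 93 149/ 94 130/ 92 146/ 91
228 181/ 96 186/103 183/107 169/104 181/ 90 157/ 81 141/ 85 149/ 91 149/ 94 138/ 96 140/ 95 145/ 88 146/ 89 144/ 83
229 185/ 77 191/ 91 187/ 98 178/102 176/ 90 158/ 84 142/ 90 146/ 91 152/ 94 144/ 92 146/ 91 137/ 91 134/ 84 115/ 82
230 194/ 63 200/ 69 183/ 81 186/ 89 188/ 84 160/ 86 138/ 89 144/ 92 139/ 90 133/ 92 122/ 90  97/ 87  64/ 96  41/105
231 185/ 62 188/ 61 194/ 67 196/ 73 214/ 75 171/ 79 145/ 86 132/ 87  95/ 94  74/104  43/106  32/110  23/120  18/130
232 177/ 62 182/ 59 193/ 66 191/ 68 197/ 75 147/ 83 111/ 87  65/102  38/113  24/130  15/132  13/134  12/129  12/125
233 204/ 60 163/ 64 188/ 61 181/ 69 126/ 75  67/ 95  40/116  26/128  19/135  13/135  14/126  11/119  18/112  21/124
234 177/ 65 211/ 58 154/ 63 107/ 76  50/101  25/124  17/138  13/135  15/120  17/107  16/ 96  27/ 96  24/116  23/152
235 177/ 65 160/ 62 115/ 71  57/ 94  22/116  20/128  15/118  18/ 99  27/ 85  59/ 73  89/ 72  67/ 92  39/130  26/167
236 171/ 64 155/ 66  92/ 78  54/ 89  45/ 90  42/ 84  52/ 74  88/ 64 123/ 60 160/ 62 165/ 68 120/ 81  51/114  32/158
237 186/ 63 173/ 65 147/ 64 116/ 68 111/ 62 145/ 60 174/ 57 170/ 57 160/ 62 191/ 64 190/ 67 145/ 72  73/ 98  33/139
238 186/ 67 182/ 63 185/ 66 217/ 60 187/ 60 173/ 62 177/ 59 196/ 56 166/ 63 173/ 62 220/ 58 196/ 52  97/ 63  43/ 96
239 183/ 64 186/ 63 195/ 64 211/ 58 173/ 62 196/ 60 170/ 60 204/ 55 170/ 63 191/ 60 194/ 59 173/ 50 168/ 44  75/ 58
```

```bash
python3 -m creep '[[0.002,-0.012,0,0.01,0.0223],[0.007,-0.036,0,0.03,0.0223],[0.014,-0.07,0,0.05,0.0223],[0.022,-0.108,0,0.08,0.0223],[0.029,-0.148,0,0.11,0.0223],[0.037,-0.188,0,0.14,0.0223],[0.045,-0.228,0,0.17,0.0223],[0.053,-0.268,0,0.2,0.0223]]'; python3 - <<'E'
from h import *
s=bot.observe();M=R.from_rotvec(s['ee_rot']).as_matrix();print(s['tool_pos'],M[:,0],s['joint_pos'].round(2));print(M.T@(np.array([.5465,.242,.19])-s['tool_pos']),np.degrees(np.arctan2(M[1,0],M[0,0])))
E
```

```text
time: 11.57
tool_pos: [0.5554, -0.0305, 0.1969]
ee_rot: [-3.141, -0.051, 0.003]
contact_force: [1.1, 0.3, -0.9]
finger_gap: 0.0228
grip_force: 31.6
[ 0.55537449 -0.03045492  0.19693691] [ 0.99947641  0.03231221 -0.00167868] [-0.04  0.68  0.01  1.84 -0.02  0.62 -1.55]
[-5.45762317e-05 -2.72595149e-01  7.10212438e-03] 1.851677971205793
```

```bash
python3 -m creep '[[0,-0.038,0,0.03,0.0223],[0,-0.08,0,0.06,0.0223],[0,-0.125,0,0.1,0.0223],[0,-0.17,0,0.14,0.0223],[0,-0.21,0,0.18,0.0223],[0,-0.244,0,0.2,0.0223],[0,-0.265,0,0.207,0.0223],[0,-0.272,0,0.207,0.0223]]'; python3 -m creep '[[0,0,0,0,0.0223],[0,0,0,0,0.0223],[0,0,0,0,0.0223],[0,0,0,0,0.0223],[0,0,0,0,0.0223],[0,0,0,0,0.0223],[0,0,0,0,0.0223],[0,0,0,0,0.0223]]'; python3 - <<'E'
from h import *
s=bot.observe();M=R.from_rotvec(s['ee_rot']).as_matrix();print(s['tool_pos'],M.round(4),s['joint_pos'].round(2))
f=grab('side','s8');g=grab('scene','c8')
tip=s['tool_pos']+M@[-.1,0,.005];ball=s['tool_pos']+M@[.048,0,.005]
for I,n in((f,'side'),(g,'scene')):
    print(n,'pred tip',proj(I,tip),'ball',proj(I,ball),'lens',proj(I,[.448,.2595,.046]))
    hsv=cv2.cvtColor(I['color'],cv2.COLOR_RGB2HSV)
    m=((hsv[...,0]<25)&(hsv[...,1]>80)&(hsv[...,2]>60)).astype(np.uint8)
    p=proj(I,ball).astype(int);x0,y0=p-30;
    k,lab,st,ce=cv2.connectedComponentsWithStats(m)
    for i in range(1,k):
        if st[i,4]>25 and np.hypot(*(ce[i]-p))<60: print(st[i],ce[i])
E
```

```text
time: 12.23
tool_pos: [0.5447, 0.2461, 0.1966]
ee_rot: [-3.127, 0.258, 0.004]
contact_force: [1.1, 0.6, -1.5]
finger_gap: 0.0231
grip_force: 31.6
time: 12.9
tool_pos: [0.5476, 0.2381, 0.1976]
ee_rot: [3.13, -0.273, 0.0]
contact_force: [0.0, 0.5, -1.1]
finger_gap: 0.0229
grip_force: 31.6
[0.54758106 0.23812684 0.1976379 ] [[ 9.849e-01 -1.729e-01  1.000e-04]
 [-1.729e-01 -9.849e-01 -0.000e+00]
 [ 1.000e-04  0.000e+00 -1.000e+00]] [-0.57  0.73  0.14  1.72 -0.14  0.7  -2.1 ]
side pred tip [220.68865004 112.52811305] ball [261.48047605 111.48285393] lens [222.56078766 142.86511251]
[252 107  13   8  74] [258.5        110.74324324]
[236 109  10   5  43] [240.3255814  111.18604651]
scene pred tip [337.5991936 248.1184988] ball [290.91718075 263.09996521] lens [332.34321529 270.30337402]
[254 228  15   8  54] [260.87037037 232.61111111]
[317 252   6   7  29] [319.48275862 254.96551724]
[287 256  18  13 155] [294.96129032 261.96129032]
```

```bash
python3 - <<'E'
from h import *
for a,b,(x0,x1,y0,y1) in(('s8','side0',(214,232,104,120)),('c8','scene0',(326,346,240,258))):
    I=np.load(f'pics/{a}.npz')['color'].astype(int);J=np.load(f'pics/{b}.npz')['color'].astype(int)
    d=(I-J).sum(2)//3
    print(a,'    '+' '.join('%4d'%x for x in range(x0,x1)))
    for y in range(y0,y1):print(y,' '.join('%4d'%v for v in d[y,x0:x1]))
for a,(x0,x1,y0,y1) in(('s8',(250,270,102,122)),('c8',(282,308,252,272))):
    h=cv2.cvtColor(np.load(f'pics/{a}.npz')['color'],cv2.COLOR_RGB2HSV)
    print(a,'sat    '+' '.join('%3d'%x for x in range(x0,x1)))
    for y in range(y0,y1):print(y,' '.join('%3d'%v for v in h[y,x0:x1,1]))
E
```

```text
s8      214  215  216  217  218  219  220  221  222  223  224  225  226  227  228  229  230  231
104  -12  -13  -14  -16  -11  -14  -16  -16  -14  -15  -15  -14  -17  -12  -15  -12  -14  -13
105  -13  -11  -15  -11  -13  -15  -15  -13  -15  -15  -15  -14  -17  -15  -13  -14  -13  -12
106  -14  -13  -14  -14  -15  -13  -12  -16  -16  -15  -15  -11  -14  -13  -12  -11  -16  -12
107  -16  -14  -15  -13  -12  -15  -15  -16  -12  -14  -13  -12  -14  -14  -15  -11  -13  -14
108  -15  -14  -15  -14  -15  -16  -13  -14  -14  -15  -15  -16  -12  -12  -13  -13  -12  -13
109  -14  -15  -14  -16  -14  -16  -16  -12  -13  -12  -14  -16  -15  -15  -16  -13  -14  -16
110  -15  -15  -14  -14  -13  -13  -15  -18  -18  -18  -26  -27  -25  -29  -27  -27  -28  -31
111  -16  -16  -13  -16  -14  -16  -20  -26  -34  -45  -60  -66  -70  -66  -58  -65  -72  -79
112  -15  -12  -12  -13  -14  -15  -35  -56  -74  -89 -100 -107 -108 -103 -100 -102 -102 -105
113  -16  -13  -15  -17  -12  -19  -27  -43  -63  -70  -73  -74  -79  -74  -69  -71  -70  -68
114  -14  -16  -13  -15  -17  -17  -13  -20  -24  -22  -22  -22
[... 5823 characters left out ...]
 129 131 108  86  64  46  26  24  19  22   5  14  28
266  19  18  18  20  34  92 130 127 127 127 127 128 129 130 103  45  34  29  24  17  17  17  24  13   8  20
267  20  19  19  20  21  43 100 131 133 131 126 127 134 118  50  27  25  23  20  16  16  17  19  15  14  18
268  20  19  20  21  18  22  33  69 119 128 132 127  77  48  24  21  22  20  18  17  16  17  19  21  22  23
269  22  20  17  22  19  17  20  23  27  28  25  27  24  23  19  18  18  18  21  19  19  16  17  17  17  16
270  19  20  20  20  20  18  18  19  18  18  18  18  19  18  17  20  23  23  27  22  21  19  17  17  18  19
271  21  20  20  17  17  18  19  19  18  18  18  18  19  22  23  25  24  26  24  24  24  20  17  18  17  22
```

```bash
python3 - <<'E'
from h import *
B=dict(np.load('pics/s8.npz'));A=dict(np.load('pics/c8.npz'))
t,e1=tri(A,(338.3,248.3),B,(219.9,112.1));q,e2=tri(A,(291.3,263.1),B,(261,110.7))
d=q-t;print(t,q,e1,e2,np.linalg.norm(d),np.degrees(np.arcsin(d[2]/np.linalg.norm(d))),np.degrees(np.arctan2(d[1],d[0])))
L,e=tri(A,(332.1,270.4),B,(222.4,142.6));print('lens',L)
s=bot.observe();M=R.from_rotvec(s['ee_rot']).as_matrix();print('move',M.T@(L+[0,0,.1]-t),s['tool_pos'])
E
```

```text
[0.44719391 0.25728612 0.19324228] [0.59400527 0.231427   0.19496598] 0.0013498204432057697 0.0011644701520537773 0.14908132266199783 0.6624772639796244 -9.989522016605372
lens [0.44829849 0.25982841 0.04672504]
move [ 0.00064739 -0.00269308  0.04651736] [0.54750789 0.2383989  0.1976198 ]
```

```bash
python3 -m creep '[[0.001,-0.001,0.004,0,0.0223],[0.001,-0.002,0.012,0,0.0223],[0.001,-0.003,0.022,0,0.0223],[0.001,-0.003,0.031,0,0.0223],[0.001,-0.003,0.038,0,0.0223],[0.001,-0.003,0.043,0,0.0223],[0.001,-0.003,0.047,0,0.0223],[0.001,-0.003,0.047,0,0.0223]]'; python3 -m creep '[[0,0,0,0,0.0223],[0,0,0,0,0.0223],[0,0,0,0,0.0223],[0,0,0,0,0.0223],[0,0,0,0,0.0223],[0,0,0,0,0.0223],[0,0,0,0,0.0223],[0,0,0,0,0.0223]]'; python3 - <<'E'
from h import *
s=bot.observe();M=R.from_rotvec(s['ee_rot']).as_matrix();print(s['tool_pos'],s['joint_velocities'].round(4))
f=grab('side','s9');g=grab('scene','c9')
tip=np.array([.4483,.2598,.146])
for a,b,I in(('s9','side0',f),('c9','scene0',g)):
    p=proj(I,tip);print(a,p);x0,y0=p.astype(int)-8;x1,y1=x0+18,y0+17
    J=np.load(f'pics/{b}.npz')['color'].astype(int);d=(I['color'].astype(int)-J).sum(2)//3
    print('    '+' '.join('%4d'%x for x in range(x0,x1)))
    for y in range(y0,y1):print(y,' '.join('%4d'%v for v in d[y,x0:x1]))
E
```

```text
time: 13.67
tool_pos: [0.5485, 0.241, 0.1495]
ee_rot: [3.129, -0.272, -0.002]
contact_force: [-0.1, -0.1, -0.7]
finger_gap: 0.0233
grip_force: 31.6
time: 14.33
tool_pos: [0.549, 0.2413, 0.1506]
ee_rot: [-3.13, 0.272, -0.0]
contact_force: [-0.5, 0.3, -0.3]
finger_gap: 0.023
grip_force: 31.6
[0.54901213 0.24129162 0.15064303] [ 0.0009  0.0008 -0.0009 -0.0015 -0.0014 -0.001   0.0034]
s9 [221.05924014 122.10634787]
     213  214  215  216  217  218  219  220  221  222  223  224  225  226  227  228  229  230
114  -15  -13  -15  -14  -13  -14  -15  -11  -16  -16  -13  -14  -11  -12  -13  -13  -13  -13
115  -16  -15  -13  -14  -15  -12  -16  -13  -15  -14  -15  -14  -14  -13  -13  -11  -10  -13
116  -13  -17  -10  -16  -13  -15  -14  -13  -11  -13  -13  -16  -15  -12  -14  -14  -11  -14
117  -16  -11  -14  -14  -16  -15  -13  -13  -14  -11  -13  -14  -12  -13  -14  -12  -11  -13
118  -14  -12  -16  -11  -15  -16  -14  -13  -14  -14  -12  -17  -12  -11  -12   -9  -13  -15
119  -15  -16  -12  -15  -13  -14  -14  -13  -16  -13  -12  -11  -10  -16  -13  -13  -13  -14
120  -11  -12  -12  -15  -1
[... 2029 characters left out ...]
95  -92  -92  -89  -89  -90  -91  -90  -91
258 -123 -123 -125 -128 -129 -129 -127 -107 -100  -93  -90  -92  -90  -90  -89  -89  -91  -90
259 -109  -83  -74  -78  -96 -101  -99  -96  -91  -89  -91  -88  -89  -91  -90  -89  -90  -89
260  -82  -95 -104  -85  -84  -76  -78  -73  -68  -86  -89  -91  -91  -80  -87  -91  -88  -91
261  -81  -93 -101  -96  -93  -86  -86  -82  -76  -70  -69  -85  -79  -62  -69  -79  -90  -91
262  -88  -87  -87  -91  -90  -90  -88  -88  -87  -78  -66  -62  -51  -48  -52  -58  -78  -90
263  -89  -89  -87  -89  -88  -88  -90  -91  -89  -88  -78  -55  -32  -37  -48  -52  -62  -76
264  -92  -82  -63  -59  -61  -66  -78  -87  -89  -88  -85  -74  -50  -33  -37  -50  -50  -62
```

```bash
python3 -c "
from bench import bot
print(bot.finish_job())"
```

```text
the job is handed in; nothing more can be done
None
```

The job is handed in with the awl held still and level to about 0.7°, its point measured about 1 mm from straight above the lens and 100 mm over it. Each finger pressed with no more than about 36 N (about 32 N at the end), it took about 14.5 s, and only the fixed rack was touched, when I pressed the shank lightly (about 2 N) on its top edge to turn the awl level.

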